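# Take the rock out of a marbling trough with a tapered wedge

## Task

The marbling trough rocks because the rubber foot at its near left corner (nearest the robot, on the robot's left) is worn short and hangs clear of the bench. Slide the wooden levelling wedge along the bench under that foot, thin end first, until you feel a light but definite drag of a few newtons as it just meets the foot, and leave it there snug and flat on the bench. Do not drive it home so that it carries the trough's weight, do not jack the trough up or push it out of place, and leave the jar, brush and tin alone.

Things in the scene. Friction and masses are not known exactly. Their poses are not given: they have to be found in the camera images.
- tray: Loose marbling trough of dark steel sheet, about 2.4 kg, 300 mm (its x) by 400 mm (its y), rim 66 mm and underside 16 mm above the bench. Origin: its middle, at bench level; x points away from the robot, y to the robot's left, z up. Round rubber feet, 18 mm across, under its four corners at x +-130, y +-222 mm; three stand on the bench, the one at x -130, y +222 does not.
- short_corner (a point): Centre of the top of the foot socket over the worn foot (trough frame -130, +222, +30 mm; axes as the trough's). Socket: 25 mm across, 12 to 30 mm above the bench, on an ear outside the left end wall (outer face at y +200). Straight below, the worn foot ends an unknown 4 to 10 mm above the bench; its soft rubber gives 1 mm for 9 N. 8 to 12 N upward begins to lift the corner.
- wedge_grip (a point): Centre of the grip block (45 x 26 x 24 mm high) of the hardwood levelling wedge, 12 mm above its underside; x points to the thin nose, z up. It lies flat on the bench, weighs 70 g, is 135 mm long, 26 mm wide. In front of the block a straight taper 90 mm long: 13.25 mm thick at the block, 2 mm at the nose (1 in 8). The nose is 112.5 mm from here along x.
- wedge_nose (a point): Middle of the thin front edge of the wedge, 1 mm above its underside. Axes as the wedge's: x forward out of the nose.
- wedge: The same wedge; origin in the middle of its length and width, on its underside: the nose is at x = +67.5 mm, the blade runs from there to x = -22.5 mm, the grip block from x = -22.5 to -67.5 mm.
- paint_jar: Bystander: glass jar of purple colour, 66 mm across, 75 mm high, standing left of the trough. Origin at the centre of its underside.
- brush: Bystander: horsehair brush, 240 mm long, 11 mm thick, lying near the front of the trough. Origin at the middle of its underside.
- paint_tin: Bystander: round tin, 68 mm across, 60 mm high, right of the trough. Origin at the centre of its underside.
Mind the look-alikes: they are no part of the job. Of the things shaped like the wedge, the wooden one is meant.

How it is judged:
By the outcome, as a careful person would: the job done as asked, in the order asked, and still so for the second after the job is handed in, with the robot touching nothing.
It also fails if it takes over 48 s, if anything falls off the work surface, if the arm or the gripper's body presses on something with over 40 N, if the wrist force passes 120 N, or if a joint passes its speed limit or range.

## Robot

A 6-joint arm with a two-finger parallel gripper is mounted at the origin on the work surface. World frame = base frame: x ahead of the robot, y to its left, z up, the work surface at z = 0. Lengths are in m, angles in rad, forces in N, time in s.
With the tool pointing down it reaches from about 0.4 to 0.825 m from the base axis. Payload 7 kg.
Tool frame: the origin (TCP) lies between the finger pads; the fingertips stand 8 mm ahead of it and the grasp point (between the pads) lies 11 mm behind it (arm.finger_overhang is the distance from the TCP to the fingertips, in m); z points along the fingers, y is the line along which they close (so a half turn about z gives the same grasp; the last joint's range is limited). The gripper opens to 88 mm and grips with 3 to 60 N. Pads are 19 mm wide; open, the fingers measure 130 mm over their backs; the gripper's body (78 mm by 193 mm) begins 47 mm behind the grasp point.
Start: joints at [1.39, 0.359, 0.012, 0, -1.224, -0.288], TCP at [0.305, 0.602, 0.235] pointing down, gripper open.
Joint ranges: [-3.07, 3.07], [-1.43, 2.12], [-1.02, 1.25], [-3.03, 1.67], [-3.05, -0], [-3.03, 3.03]. Speed limits (rad/s): [2.39, 2.39, 3.01, 3.14, 3.14, 3.14].

## Interface

Orientations are given as [roll, pitch, yaw] about the fixed x, y, z axes, in that order (R = Rz(yaw) Ry(pitch) Rx(roll)).
In Python, from station import arm gives the robot as it stands.
- The arm moves only by the tool move_arm, never from a script. Its argument "rows" is text: rows parted by semicolons, each of 7 numbers parted by spaces: the turn, a rotation vector about the tool's x, y, z in degrees, then the shift along the tool's x, y, z in m, then the finger opening in m, from 0 to 0.0876. A call has 1 to 8 rows; each row shifts and turns the commanded pose from where the row before left it, along the tool's axes as they then stand; what a row does not reach is not made up. A row lasts 1/8 s, in which the tool goes at most 62.5 mm and 10.7 degrees, less where a joint would pass 70% of its speed; a pose out of reach is approached as far as the arm can. A call is refused whole if a number of a shift passes 0.0625 or a number of a turn 10.7, either way. A call with a gripper value outside its range is refused whole. The fingers move at their own pace and stop on an object; "squeeze" is the grip in N (left out, the last holds). Time passes only in rows, so rows that do not move let the fingers close. It gives the time, the measured TCP pose, the force, the opening and the grip force at its end, in the units of the state.
- arm.get_state(): the state, without advancing time (a new reading comes with each control period).
- arm.grab_frame(name): name is "scene" or "top" or "wrist"; returns (picture, depth): 480x640x3 uint8, blue, green, red; 480x640 float32, m along the optical axis (not along the pixel's ray), 0 where there is no reading.
- arm.camera_model(name): a dict with "mtx" (3x3 intrinsics, pixels), "camera_from_world" (4x4, takes a point from world to camera coordinates); the wrist camera has in their place "mount" (4x4, takes a point from camera to tool coordinates, whose origin is the TCP and whose axes are the flange's). Camera axes: x right, y down, z forward; pixel columns grow to the right and rows downward; lengths in m; the calibration is good to about 2 mm. A picture is of the moment at which its call begins: read the wrist's pose just before it. camera_model takes no time and is no camera call.
- arm.job_done(): hands the job in; it is judged then, once.
The state is a dict: "t": time; "q": joint angles; "qd": joint speeds; "joint_efforts": joint torques, N m; "eef_pos": TCP position; "ee_rot": TCP orientation; "force": force on the tool from outside, world axes, zero at the start; "moment": the same for the moment, N m; "width": finger opening in m; "gripper_force": force on a finger pad.
Only numpy, scipy, OpenCV 4.12 (cv2) and the standard library are available. Lean on these libraries where they do the work, as an engineer would, in place of code of your own. Each camera call takes 0.05 s, during which the arm holds its last target. There are 200 camera calls.

## Working session

There is one attempt and no reset: what is moved stays moved. The work goes in short steps, Python scripts to look and compute and a tool call to move; the robot and the scene stay as the last step left them, time stands still between calls to the robot, and variables do not carry over. Pictures are saved under pics/ and viewed, at most 10 in all, crops included, and the job is handed in when it is done.

Besides the shell and the picture viewer there is one more tool, called after "Call:" as name(argument=value, ...) on one line, values as JSON. move_arm: Moves the arm, as the interface text tells. Its arguments: {"type":"object","properties":{"rows":{"type":"string"},"squeeze":{"type":"number"}},"required":["rows"]}

```bash
mkdir -p pics; ls; cat > h.py <<'E'
import numpy as np,cv2
from station import arm
def grab(n):
    s=arm.get_state(); p,d=arm.grab_frame(n); cv2.imwrite(f'pics/{n}_{s["t"]:.2f}.png',p); np.savez(f'pics/{n}.npz',p=p,d=d,pos=s['eef_pos'],rot=s['ee_rot']); print(n,s['t']); return p,d
def pw(n,u,v,z=None):
    """pixel -> world; on plane z if given, else by depth"""
    m=arm.camera_model(n);f=np.load(f'pics/{n}.npz');K=np.array(m['mtx'])
    if n=='wrist':
        from scipy.spatial.transform import Rotation as R
        T=np.eye(4);T[:3,:3]=R.from_euler('xyz',f['rot']).as_matrix();T[:3,3]=f['pos'];W=T@np.array(m['mount'])
    else: W=np.linalg.inv(np.array(m['camera_from_world']))
    r=W[:3,:3]@np.linalg.solve(K,[u,v,1.]);o=W[:3,3]
    if z is None:
        return o+r*f['d'][int(v),int(u)]
    return o+r*(z-o[2])/r[2]
E
python3 - <<'E'
from h import *
s=arm.get_state();print({k:np.round(s[k],3) for k in s})
grab('top');grab('scene')
E
ls pics
```

```text
pics
{'t': np.float64(0.0), 'q': array([ 1.39 ,  0.359,  0.011, -0.   , -1.224, -0.288]), 'qd': array([-0.001, -0.001, -0.001,  0.   ,  0.001, -0.001]), 'joint_efforts': array([ 1.0000e-03, -5.8271e+01,  2.9304e+01,  6.9970e+00,  7.0000e-03,
       -0.0000e+00]), 'eef_pos': array([0.305, 0.602, 0.234]), 'ee_rot': array([ 3.14 , -0.   , -0.469]), 'force': array([-0.031,  0.241, -0.831]), 'moment': array([ 0.023, -0.007,  0.013]), 'gripper_force': np.float64(0.0), 'width': np.float64(0.088)}
top 0.0
scene 0.05
scene.npz
scene_0.05.png
top.npz
top_0.00.png
```

View pics/top_0.00.png

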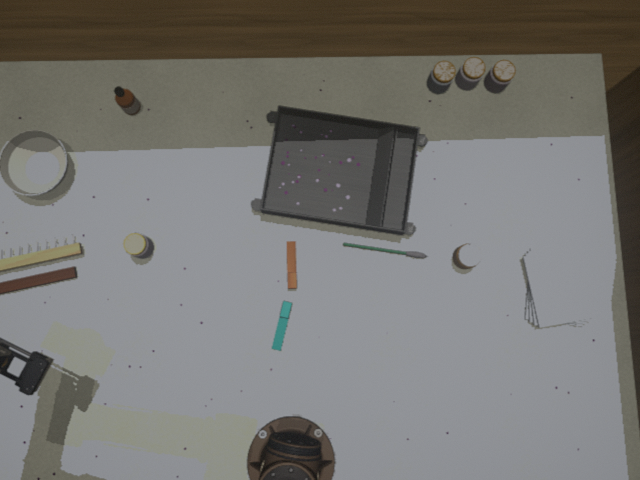

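View pics/scene_0.05.png

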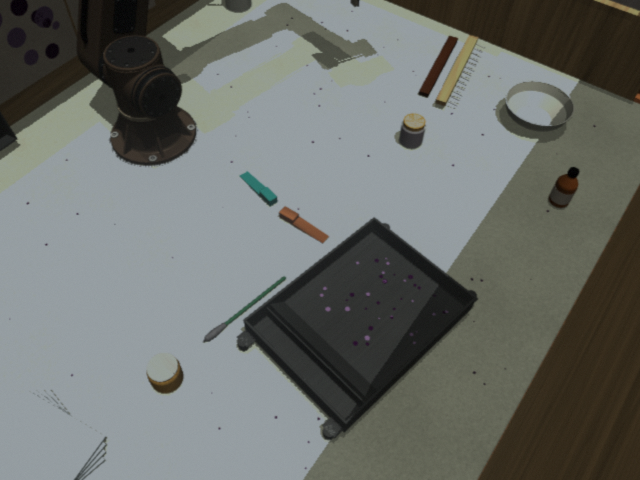

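The top view shows the wooden (orange-brown) wedge, with its nose at about (292,241) and its block at (293,283). The worn foot's ear is at about (257,206), the jar at (137,245) and the brush at about (385,250). The teal wedge is the look-alike. Next I'll enlarge this area.

```bash
python3 - <<'E'
from h import *
p=cv2.imread('pics/top_0.00.png')
c=cv2.resize(p[190:300,235:345],None,fx=5.4,fy=5.4,interpolation=cv2.INTER_CUBIC)
c=cv2.convertScaleAbs(c,alpha=1.5)
cv2.imwrite('pics/c1.png',c)
for n,u,v,z in [('nose',292,241,.002),('blk',293,289,.024),('foot',257,206,.03),('rc',420,140,.03),('rf',272,117,.03),('rn',409,229,.03)]: print(n,pw('top',u,v,z).round(4),pw('top',u,v).round(4))
# wedge mask
h=cv2.cvtColor(p,cv2.COLOR_BGR2HSV);m=cv2.inRange(h,(3,90,60),(20,255,255));m[:230]=0;m[300:]=0;m[:,:270]=0;m[:,320:]=0
ys,xs=np.nonzero(m);print(len(xs),cv2.minAreaRect(np.c_[xs,ys].astype(np.float32)))
m=arm.camera_model('top');print(np.array(m['mtx']).round(1),np.linalg.inv(m['camera_from_world']).round(3));print(np.array(arm.camera_model('wrist')['mount']).round(3))
E
```

```text
nose [ 0.5948 -0.0115  0.002 ] [ 0.5956 -0.0113 -0.0031]
blk [ 0.4579 -0.0128  0.024 ] [ 0.4591 -0.0123  0.0034]
foot [0.6915 0.0841 0.03  ] [0.6903 0.0836 0.0356]
rc [ 0.8754 -0.3824  0.03  ] [ 0.8747 -0.382   0.032 ]
rf [0.9513 0.0396 0.03  ] [0.9521 0.0397 0.0279]
rn [ 0.6181 -0.3391  0.03  ] [ 0.6174 -0.3383  0.0341]
379 ((291.1875915527344, 264.8774108886719), (46.042884826660156, 8.224688529968262), 87.79740142822266)
[[526.6   0.  314. ]
 [  0.  526.6 246.7]
 [  0.    0.    1. ]] [[-0.021 -0.99   0.138  0.372]
 [-1.     0.019 -0.014 -0.053]
 [ 0.011 -0.138 -0.99   1.476]
 [ 0.     0.     0.     1.   ]]
[[ 0.001 -0.957 -0.289  0.078]
 [ 1.     0.001  0.    -0.   ]
 [-0.    -0.289  0.957 -0.15 ]
 [ 0.     0.     0.     1.   ]]
```

View pics/c1.png

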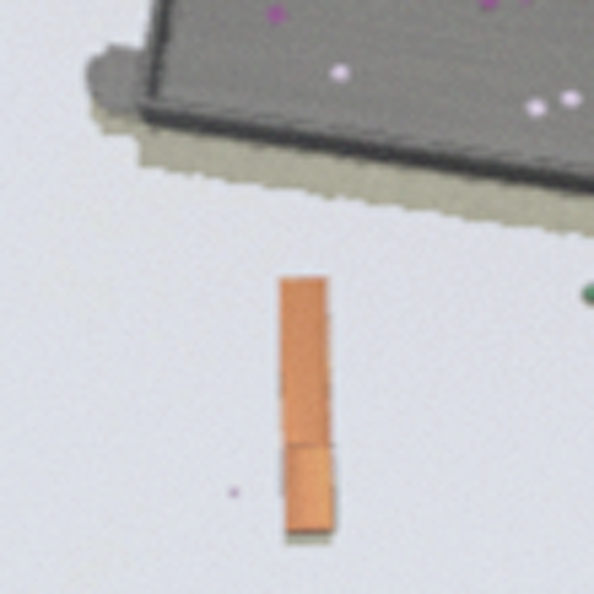

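The crop shows the nose mid at (304,277), the block front at (308,444), the block back top at (310,531), and the foot socket around (113,71).

```bash
python3 - <<'E'
from h import *
f=lambda x,y:(x/5.4+235-.4,y/5.4+190-.4)
n=pw('top',*f(304,277),.002);b=pw('top',*f(308,444),.024);e=pw('top',*f(310,531),.024);s=pw('top',*f(113,71),.03)
print(n,b,e,s,np.degrees(np.arctan2(*(n-e)[1::-1])), n-e)
p=cv2.imread('pics/top_0.00.png')
# tray rim corners by dark mask
m=cv2.inRange(p,(0,0,0),(60,60,60));m[:95]=0;m[240:]=0;m[:,:265]=0;m[:,420:]=0
c=max(cv2.findContours(m,0,2)[0],key=cv2.contourArea);r=cv2.minAreaRect(c);B=cv2.boxPoints(r);print(r)
for q in B: print(q,pw('top',*q,.066).round(4))
E
```

```text
[ 0.59517822 -0.00837505  0.002     ] [ 0.5053904  -0.00980185  0.024     ] [ 0.46090329 -0.01014783  0.024     ] [0.7009035  0.08817023 0.03      ] 0.7564116159261234 [ 0.13427493  0.00177278 -0.022     ]
((336.22344970703125, 166.88800048828125), (152.8563232421875, 103.42161560058594), 8.914926528930664)
[252.70505 206.13022] [0.6834 0.0924 0.066 ]
[268.7321  103.95798] [0.9753 0.046  0.066 ]
[419.74185 127.64578] [ 0.8988 -0.3753  0.066 ]
[403.7148  229.81802] [ 0.61   -0.3175  0.066 ]
```

Call:
move_arm(rows="0 0 0 0.0396 0.0423 0 0.05;0 0 0 0.0396 0.0423 0 0.05;0 0 0 0.0396 0.0423 0 0.05;0 0 0 0.0396 0.0423 0 0.05;0 0 0 0.0396 0.0423 0 0.05;0 0 0 0.0396 0.0423 0 0.05;0 0 0 0.0396 0.0423 0 0.05;0 0 0 0.0396 0.0423 0 0.05")

```text
t: 1.1
eef_pos: [0.4347, 0.1553, 0.2346]
ee_rot: [-3.141, -0.0, -0.468]
force: [2.4, 0.3, 0.5]
width: 0.0498
gripper_force: 0.0
```

Call:
move_arm(rows="0 0 0 0.0396 0.0423 0 0.05;0 0 0 0.0396 0.0423 0 0.05;0 0 0 0.0396 0.0423 0 0.05;0 0 -9.2 0 0 0 0.05;0 0 -9.2 0 0 0 0.05;0 0 -9.2 0 0 0 0.05;0 0 0 0 0 0 0.05;0 0 0 0 0 0 0.05")

```text
t: 2.1
eef_pos: [0.4832, -0.0097, 0.2344]
ee_rot: [3.142, 0.0, 0.01]
force: [0.6, 0.7, 0.8]
width: 0.0501
gripper_force: 0.0
```

```bash
python3 - <<'E'
from h import *
s=arm.get_state();print(s['eef_pos'],s['ee_rot'],s['force'])
grab('wrist')
E
cp pics/wrist_*.png pics/w1.png
```

```text
[ 0.48321698 -0.00972847  0.23441968] [3.14153752e+00 3.13678930e-04 9.51933422e-03] [0.61114142 0.70943333 0.76566633]
wrist 2.1
```

View pics/w1.png

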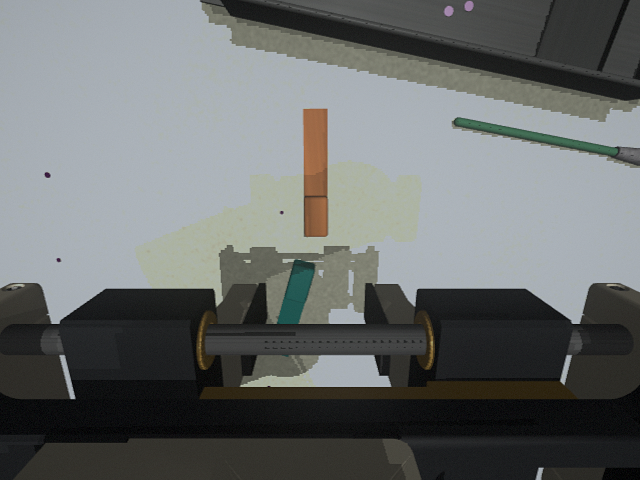

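The wrist view shows the wedge nose mid at (315.5,109), the block front at (316,196) and the back of the block's top at (316,236). The trough's near wall crosses the upper right, and the ear is just out of view at the top left.

```bash
python3 - <<'E'
from h import *
for n,u,v,z in [('nose',315.5,109,.002),('bf',316,197,.024),('bb',316,236,.024),('bb0',316,237,0)]: print(n,pw('wrist',u,v,z).round(4))
print(pw('wrist',228,18,.066),pw('wrist',600,96,.066),pw('wrist',222,10,.03))
E
```

```text
nose [ 0.594 -0.009  0.002]
bf [ 0.5044 -0.0105  0.024 ]
bb [ 0.4611 -0.011   0.024 ]
bb0 [ 0.4532 -0.0111  0.    ]
[0.65739854 0.0634433  0.066     ] [ 0.60173965 -0.25629428  0.066     ] [0.67448182 0.07666633 0.03      ]
```

Call:
move_arm(rows="0 8 0 0 0.001 0 0.05;0 0 0 -0.0077 0 0.05 0.05;0 0 0 -0.0077 0 0.05 0.05;0 0 0 -0.0077 0 0.05 0.05;0 0 0 -0.0050 0 0.0325 0.05;0 0 0 -0.0027 0 0.0175 0.05;0 0 0 0 0 0 0.05;0 0 0 0 0 0 0.05")

```text
t: 3.15
eef_pos: [0.4813, -0.0105, 0.0329]
ee_rot: [-3.141, -0.141, 0.012]
force: [-0.1, 1.4, 0.6]
width: 0.0501
gripper_force: 0.0
```

Call:
move_arm(rows="0 0 0 -0.0014 0 0.0097 0.05;0 0 0 -0.0010 0 0.0070 0.05;0 0 0 -0.0007 0 0.0050 0.05;0 0 0 0 0 0 0.05;0 0 0 0 0 0 0.01;0 0 0 0 0 0 0.01;0 0 0 0 0 0 0.01;0 0 0 0 0 0 0.01", squeeze=12)

```text
t: 4.15
eef_pos: [0.4807, -0.0107, 0.0104]
ee_rot: [-3.142, -0.14, 0.013]
force: [-1.1, 0.6, 2.1]
width: 0.026
gripper_force: 12.0
```

Call:
move_arm(rows="0 0 0 0.0059 -0.0160 0.0008 0.01;0 0 0 0.0118 -0.0319 0.0017 0.01;0 0 0 0.0118 -0.0319 0.0017 0.01;0 0 0 0.0118 -0.0319 0.0017 0.01;0 0 0 0.0059 -0.0160 0.0008 0.01;-0.75 0 5.3 0 0 0 0.01;-0.75 0 5.3 0 0 0 0.01;0 0 0 0 0 0 0.01")

```text
t: 5.15
eef_pos: [0.5268, 0.1175, 0.0103]
ee_rot: [-3.142, -0.14, -0.173]
force: [0.6, 0.5, 1.9]
width: 0.0256
gripper_force: 12.0
```

```bash
python3 - <<'E'
from h import *
s=arm.get_state();print(s['eef_pos'],s['ee_rot'],s['force'],s['width'])
p,d=grab('wrist');cv2.imwrite('pics/w2.png',cv2.convertScaleAbs(p,alpha=1.6,beta=10));grab('top')
E
```

```text
[0.52675821 0.11753899 0.010338  ] [-3.14152068 -0.1398716  -0.17310404] [0.6122367  0.48468595 1.9008621 ] 0.025644732578687046
wrist 5.15
top 5.2
```

View pics/w2.png

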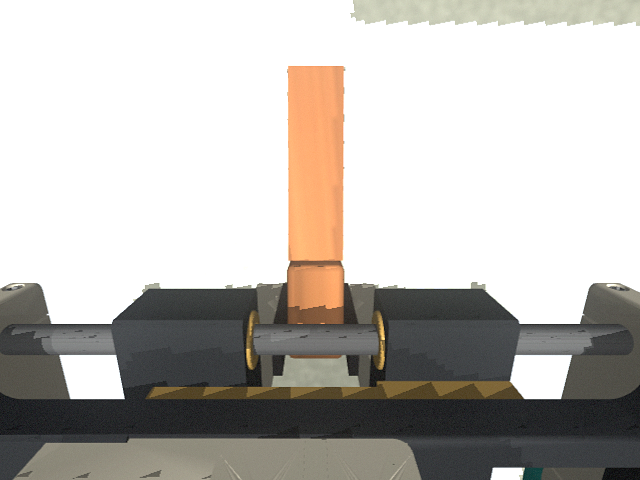

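The wedge sits straight in the grip, centred at column 316 with its nose at row 67. The foot is not in view yet, so I'll use the top camera for the lateral fit.

```bash
python3 - <<'E'
from h import *
p=np.load('pics/top.npz')['p']
c=cv2.resize(p[185:250,215:300],None,fx=8,fy=8,interpolation=cv2.INTER_CUBIC)
cv2.imwrite('pics/c2.png',cv2.convertScaleAbs(c,alpha=1.7,beta=20))
E
```

```text
(no output)
```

View pics/c2.png

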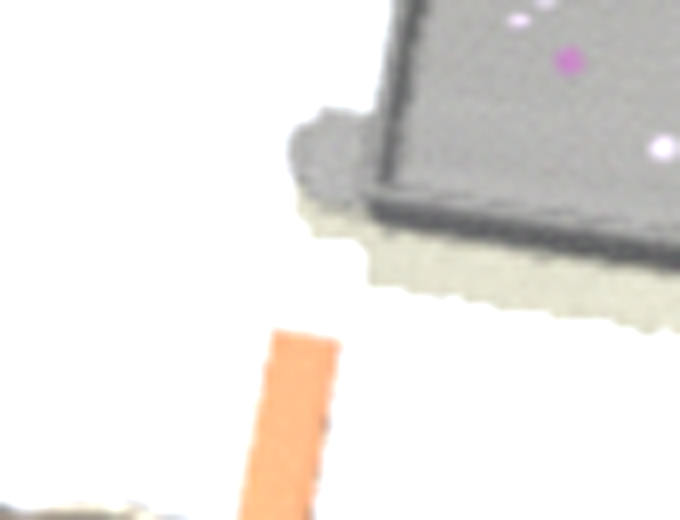

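The crop shows the socket with its left edge at 290 and its centre near (326,145), the trough's near-left rim corner at (372,212), and the wedge nose corners at (274,331) and (340,344).

```bash
python3 - <<'E'
from h import *
f=lambda x,y:(x/8+215-.45,y/8+185-.45)
n=pw('top',*f(307,337.5),.002);S=pw('top',*f(326,146),.03);C=pw('top',*f(372,210),.066)
y=np.radians(-9.9);d=np.array([np.cos(y),np.sin(y)]);l=np.array([-d[1],d[0]])
F2=C[:2]+.02*d+.022*l
s=arm.get_state();N=s['eef_pos'][:2]+.1135*np.array([np.cos(-.173),np.sin(-.173)])
print(n,S,C,F2,N)
for F in (S[:2],F2):
  for q in (n[:2],N): print('ahead',(F-q)@d,'left',(F-q)@l)
E
```

```text
[0.63787913 0.0986746  0.002     ] [0.70076686 0.08880304 0.03      ] [0.67001697 0.06973615 0.066     ] [0.6935016  0.08796998] [0.63856898 0.09799147]
ahead 0.06364849925307066 left 0.001087664419488101
ahead 0.06285146755672955 left 0.0016420162677637897
ahead 0.05663464654198194 left -0.0009821034705348806
ahead 0.05583761484564083 left -0.0004277516222591922
```

Call:
move_arm(rows="0 0 0 0.0109 0 0.00153 0.01;0 0 0 0.0109 0 0.00153 0.01;0 0 0 0.0109 0 0.00153 0.01;0 0 0 0.0109 0 0.00153 0.01;0 0 0 0.0059 0 0.00084 0.01;0 0 0 0.002 0 0.00028 0.01;0 0 0 0.002 0 0.00028 0.01;0 0 0 0.002 0 0.00028 0.01")

```text
t: 6.25
eef_pos: [0.5822, 0.1075, 0.0103]
ee_rot: [3.141, -0.14, -0.174]
force: [-3.1, -0.1, 6.8]
width: 0.0259
gripper_force: 12.0
```

Call:
move_arm(rows="0 0 0 0.001 0 0.00014 0.01;0 0 0 0.001 0 0.00014 0.01;0 0 0 0.001 0 0.00014 0.01;0 0 0 0.001 0 0.00014 0.01")

```text
t: 6.75
eef_pos: [0.5861, 0.1068, 0.0103]
ee_rot: [3.141, -0.139, -0.174]
force: [-3.6, -0.5, 6.5]
width: 0.0263
gripper_force: 12.0
```

Call:
move_arm(rows="0 0 0 0 0 0 0.01;0 0 0 0 0 0 0.01")

```text
t: 7.0
eef_pos: [0.5862, 0.1068, 0.0103]
ee_rot: [3.141, -0.14, -0.174]
force: [-2.5, -0.6, 6.5]
width: 0.0255
gripper_force: 12.0
```

Call:
move_arm(rows="0 0 0 -0.004 0 -0.00056 0.01;0 0 0 -0.004 0 -0.00056 0.01;0 0 0 -0.004 0 -0.00056 0.01;0 0 0 0 0 0 0.01;0 0 0 0 0 0 0.01")

```text
t: 7.62
eef_pos: [0.5736, 0.1093, 0.0103]
ee_rot: [3.141, -0.139, -0.174]
force: [-3.5, 1.6, 5.7]
width: 0.026
gripper_force: 12.0
```

```bash
python3 - <<'E'
from h import *
s=arm.get_state();print(s['force'],s['moment'],s['eef_pos'],s['ee_rot'])
p,d=grab('wrist');cv2.imwrite('pics/w3.png',cv2.convertScaleAbs(p,alpha=1.6,beta=10))
E
```

```text
[-3.45662648  1.57936129  5.72550769] [0.65650683 1.21666771 0.01198992] [0.57360221 0.10933216 0.01033923] [ 3.14133738 -0.13940425 -0.17367767]
wrist 7.625
```

View pics/w3.png

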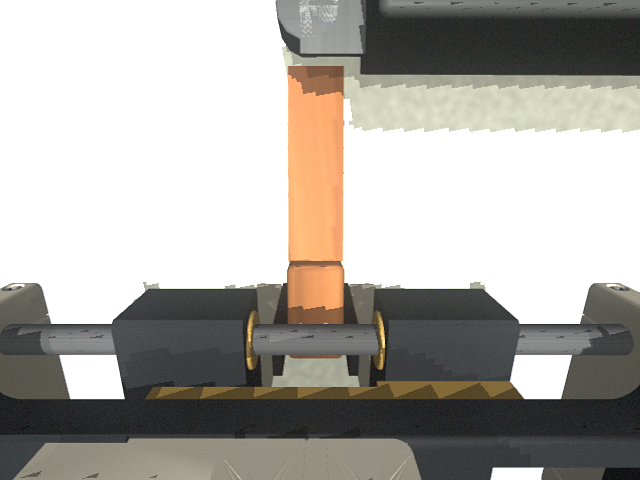

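The nose (row 67) is just short of the foot, and the socket's left edge is at column 277, so the foot centre is about 2 mm left of the wedge axis. Nothing is touching yet, so the force offset is either sensor bias or pressure on the bench. I'll shift left and raise slightly to find out.

Call:
move_arm(rows="0 0 0 0 -0.001 0 0.01;0 0 0 0 -0.001 0 0.01;0 0 0 0.0001 0 -0.0006 0.01;0 0 0 0 0 0 0.01;0 0 0 0 0 0 0.01;0 0 0 0 0 0 0.01")

```text
t: 8.43
eef_pos: [0.5741, 0.1111, 0.0106]
ee_rot: [3.141, -0.139, -0.174]
force: [-0.2, 0.9, -1.1]
width: 0.0257
gripper_force: 12.0
```

Call:
move_arm(rows="0 0 0 0.006 0 0.00084 0.01;0 0 0 0.006 0 0.00084 0.01;0 0 0 0.004 0 0.00056 0.01;0 0 0 0 0 0 0.01;0 0 0 0 0 0 0.01")

```text
t: 9.05
eef_pos: [0.59, 0.1082, 0.0107]
ee_rot: [3.141, -0.139, -0.174]
force: [-0.1, -0.7, -0.8]
width: 0.026
gripper_force: 12.0
```

Call:
move_arm(rows="0 0 0 0 0 0 0.032;0 0 0 0 0 0 0.032;0 0 0 0 0 0 0.01;0 0 0 0 0 0 0.01;0 0 0 0 0 0 0.01", squeeze=10)

```text
t: 9.68
eef_pos: [0.5902, 0.1085, 0.011]
ee_rot: [3.142, -0.14, -0.174]
force: [-1.2, 1.0, 1.1]
width: 0.0265
gripper_force: 10.0
```

Call:
move_arm(rows="0 0 0 0.003 0 0.00042 0.01;0 0 0 0.003 0 0.00042 0.01;0 0 0 0.002 0 0.00028 0.01;0 0 0 0.001 0 0.00014 0.01;0 0 0 0.001 0 0.00014 0.01")

```text
t: 10.3
eef_pos: [0.5994, 0.1063, 0.0109]
ee_rot: [3.141, -0.139, -0.174]
force: [-8.0, 1.3, 9.1]
width: 0.0261
gripper_force: 10.0
```

Call:
move_arm(rows="0 0 0 0 0 0 0.01;0 0 0 0 0 0 0.01")

```text
t: 10.55
eef_pos: [0.5995, 0.1063, 0.011]
ee_rot: [3.141, -0.139, -0.174]
force: [-6.2, 1.2, 7.1]
width: 0.026
gripper_force: 10.0
```

Call:
move_arm(rows="0 0 0 -0.002 0 -0.00028 0.01;0 0 0 -0.002 0 -0.00028 0.01;0 0 0 0 0 0 0.01;0 0 0 0 0 0 0.01")

```text
t: 11.05
eef_pos: [0.5965, 0.1076, 0.011]
ee_rot: [-3.141, -0.14, -0.174]
force: [2.0, -0.6, 0.7]
width: 0.0258
gripper_force: 10.0
```

Call:
move_arm(rows="0 0 0 -0.002 0 -0.00028 0.01;0 0 0 -0.002 0 -0.00028 0.01;0 0 0 0 0 0 0.01;0 0 0 0 0 0 0.01")

```text
t: 11.55
eef_pos: [0.5919, 0.1081, 0.0109]
ee_rot: [3.141, -0.139, -0.174]
force: [-2.2, 1.3, 4.9]
width: 0.0261
gripper_force: 10.0
```

The grip's vertical stiffness against the bench spoils the drag reading. I'll release the wedge flat and push it from behind with closed fingers, which gives a purely horizontal force.

Call:
move_arm(rows="0 0 0 0 0 0 0.05;0 0 0 0 0 0 0.05;0 0 0 0 0 0 0.05;0 0 0 0 0 -0.025 0.05;0 0 0 0 0 -0.025 0.05;0 -8 0 0 0 0 0.05;0 0 0 -0.018 0 0 0;0 0 0 -0.017 0 0 0")

```text
t: 12.55
eef_pos: [0.5503, 0.1151, 0.0599]
ee_rot: [3.141, 0.0, -0.175]
force: [-1.3, -0.3, -0.4]
width: 0.0356
gripper_force: 0.0
```

Call:
move_arm(rows="0 0 0 0 0 0 0;0 0 0 0 0 0 0;0 0 0 0 0 0.02 0;0 0 0 0 0 0.02 0;0 0 0 0 0 0.007 0;0 0 0 0 0 0 0")

```text
t: 13.3
eef_pos: [0.5508, 0.1152, 0.0131]
ee_rot: [3.141, 0.001, -0.174]
force: [-0.4, -0.2, 0.2]
width: 0.0005
gripper_force: 0.0
```

```bash
python3 - <<'E'
from h import *
s=arm.get_state();print(s['force'],s['eef_pos'],s['ee_rot'],s['width'])
p,d=grab('wrist');cv2.imwrite('pics/w4.png',cv2.convertScaleAbs(p,alpha=1.6,beta=10))
E
```

```text
[-0.40660279 -0.24876135  0.15213606] [0.55080989 0.11516044 0.01312926] [ 3.14069133e+00  5.22642903e-04 -1.73726657e-01] 0.0004606854297907591
wrist 13.3
```

View pics/w4.png

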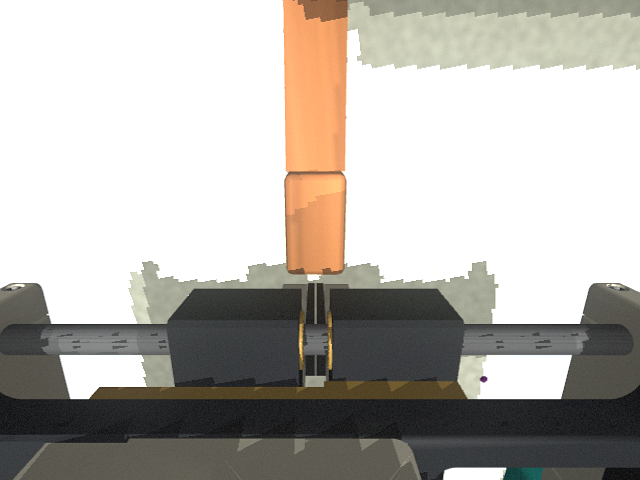

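The wedge is straight and centred (columns 285–347), with the closed fingers about 10 mm behind the block. I'll push in small steps.

Call:
move_arm(rows="0 0 0 0.005 0 0 0;0 0 0 0.004 0 0 0;0 0 0 0.001 0 0 0;0 0 0 0.001 0 0 0;0 0 0 0.001 0 0 0;0 0 0 0 0 0 0")

```text
t: 14.1
eef_pos: [0.5627, 0.1132, 0.0133]
ee_rot: [3.141, -0.0, -0.174]
force: [-0.6, 0.3, 0.9]
width: 0.0007
gripper_force: 0.0
```

Call:
move_arm(rows="0 0 0 0.001 0 0 0;0 0 0 0.001 0 0 0;0 0 0 0.001 0 0 0")

```text
t: 14.48
eef_pos: [0.5653, 0.1126, 0.0133]
ee_rot: [3.141, 0.001, -0.174]
force: [-2.0, 0.8, 2.1]
width: 0.0005
gripper_force: 1.4
```

Call:
move_arm(rows="0 0 0 0.001 0 0 0;0 0 0 0.001 0 0 0")

```text
t: 14.72
eef_pos: [0.5671, 0.1122, 0.0133]
ee_rot: [3.141, 0.001, -0.174]
force: [-4.3, 1.7, 3.5]
width: 0.0003
gripper_force: 2.7
```

Call:
move_arm(rows="0 0 0 0 0 0 0;0 0 0 0 0 0 0;0 0 0 0 0 0 0")

```text
t: 15.1
eef_pos: [0.5672, 0.1122, 0.0133]
ee_rot: [3.141, 0.001, -0.174]
force: [-4.9, 0.5, 3.8]
width: 0.0005
gripper_force: 2.5
```

Call:
move_arm(rows="0 0 0 -0.004 0 0 0;0 0 0 -0.02 0 0 0;0 0 0 -0.02 0 0 0;0 0 0 0 0 -0.03 0;0 0 0 0 0 -0.03 0;0 0 0 0 0 0 0;0 0 0 0 0 0 0")

```text
t: 15.98
eef_pos: [0.5244, 0.1201, 0.0733]
ee_rot: [-3.141, -0.001, -0.174]
force: [-0.0, 0.5, -0.7]
width: 0.0004
gripper_force: 0.0
```

```bash
python3 - <<'E'
from h import *
s=arm.get_state();print(s['force'],s['eef_pos'],s['t'])
p,d=grab('wrist');grab('top');q,_=grab('scene')
a=cv2.imread('pics/scene_0.05.png')
c=np.hstack([cv2.resize(i[170:290,300:400],None,fx=4,fy=4,interpolation=2) for i in (a,q)])
w=cv2.resize(p,(0,0),fx=.0+1,fy=1)[:300,150:550]
cv2.imwrite('pics/c5.png',cv2.convertScaleAbs(np.hstack([cv2.resize(q[170:290,300:400],None,fx=4,fy=4,interpolation=2),np.vstack([w,np.zeros((180,400,3),np.uint8)])]),alpha=1.6,beta=10))
# tray shift between top frames
t0=cv2.cvtColor(cv2.imread('pics/top_0.00.png'),6).astype(np.float32);t1=cv2.cvtColor(np.load('pics/top.npz')['p'],6).astype(np.float32)
r=np.s_[100:200,300:430];print(cv2.phaseCorrelate(t0[r],t1[r],cv2.createHanningWindow((130,100),cv2.CV_32F)))
E
```

```text
[-0.02299641  0.51094814 -0.74259438] [0.52437586 0.12006437 0.07325656] 15.975
wrist 15.975
top 16.025
scene 16.075
((0.520703606195255, 0.0480592198193861), 1.0176532338460287)
```

View pics/c5.png

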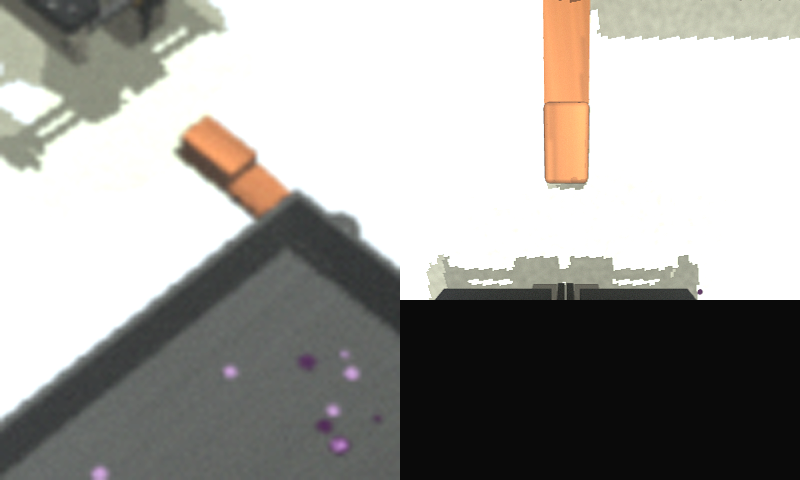

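The wedge lies flat and straight with its blade under the ear, and the fingers are clear. Next I'll check whether the trough really moved.

```bash
python3 - <<'E'
from h import *
g=lambda p:cv2.cvtColor(p,6).astype(np.float32)
for n,f0,R in [('top','top_0.00',{'tray':(95,245,250,430),'brush':(238,262,335,435),'tin':(235,280,440,490),'topright':(50,90,420,530),'whisk':(245,335,510,590)}),('scene','scene_0.05',{'tray':(210,440,235,480),'brush':(270,345,195,290),'tin':(340,400,135,190),'whisk':(385,480,30,110)})]:
    t0=g(cv2.imread(f'pics/{f0}.png'));t1=g(np.load(f'pics/{n}.npz')['p'])
    for k,(a,b,c,d) in R.items():
        W=np.eye(2,3,dtype=np.float32)
        try:
            cc,W=cv2.findTransformECC(t0[a:b,c:d],t1[a:b,c:d],W,cv2.MOTION_EUCLIDEAN,(3,200,1e-6),None,3)
            m=np.array([(d-c)/2,(b-a)/2,1]);print(n,k,round(cc,3),(W@m-m[:2]).round(3),'rot deg',np.degrees(W[1,0]).round(3))
        except Exception as e: print(n,k,'fail')
E
```

```text
top tray 0.989 [0.018 0.011] rot deg -0.083
top brush 1.0 [-0.001  0.003] rot deg -0.004
top tin 1.0 [ 0.008 -0.005] rot deg 0.013
top topright 1.0 [-0.003 -0.002] rot deg -0.014
top whisk 0.999 [-0.009  0.002] rot deg -0.013
scene tray 0.984 [-0.048  0.023] rot deg -0.044
scene brush 1.0 [ 0.005 -0.   ] rot deg 0.004
scene tin 1.0 [-0.002  0.003] rot deg -0.049
scene whisk 0.998 [-0.007  0.014] rot deg 0.029
```

```bash
python3 -c "
from station import arm
print(arm.job_done())"
```

```text
the job is handed in; nothing more can be done
None
```

The wooden wedge is snug and flat on the bench under the worn foot, pushed in to about 4–5 N of drag. The camera check shows the trough, brush and tin unmoved; the jar was not checked, but the arm stayed well clear of it. The job was handed in about 16 s into the 48 s limit.

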